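Pull the fuse carrier from the bench power unit

ROBOT

A 6-joint arm with a two-finger parallel gripper is mounted at the origin on the work surface. World frame = base frame: x ahead of the robot, y to its left, z up, the work surface at z = 0. Lengths are in mm, angles in rad, forces in N, time in s.
With the tool pointing down it reaches from about 300 to 775 mm from the base axis. Payload 14.6 kg.
Tool frame: the origin (TCP) lies at the very end of the fingers, on their centre line; the grasp point (between the pads) lies 19 mm behind it; z points along the fingers, y is the line along which they close (so a half turn about z gives the same grasp; the last joint's range is limited). The gripper opens to 94 mm and grips with 3 to 60 N. Pads are 16 mm wide; open, the fingers measure 119 mm over their backs; the gripper's body (75 mm by 177 mm) begins 78 mm behind the grasp point.
Start: joints at [-1.172, 0.3, 1.521, -0, 1.321, -0.067], TCP at [247.018, -491.398, 205.446] pointing down, gripper open.
Joint ranges: [-3.03, 3.03], [-0.79, 2.21], [0.23, 2.52], [-1.04, 4.18], [0, 3.07], [-2.55, 2.55]. Speed limits (rad/s): [2.22, 2.22, 2.57, 3.14, 3.14, 3.14].

INTERFACE

Orientations are given as [roll, pitch, yaw] about the fixed x, y, z axes, in that order (R = Rz(yaw) Ry(pitch) Rx(roll)).
In Python, from cell import manip, eyes, ticket gives the robot as it stands. The module is installed in compiled form; this text tells all that it offers.
- The arm moves only by the tool arm_command, never from a script. Its argument "plan" is a list of rows, each a list of 5 numbers: the opening, from -1 (shut) to 1 (fully open), then the shift along the tool's x, y, z in m, then the turn about the tool's z in rad. In form: [[jaw, dx, dy, dz, roll], ...]. A call has 1 to 20 rows; each row shifts and turns the commanded pose from where the row before left it, along the tool's axes as they then stand; what a row does not reach is not made up. A row lasts 1/8 s, in which the tool goes at most 62.5 mm and 10.7 degrees, less where a joint would pass 70% of its speed; a pose out of reach is approached as far as the arm can. A call is refused whole if a number of a shift passes 0.0625 or a number of a turn 0.188, either way. A call with a gripper value outside its range is refused whole. The fingers move at their own pace and stop on an object; "newtons" is the grip in N (left out, the last holds). Time passes only in rows, so rows that do not move let the fingers close. It gives the time, the measured TCP pose, the force, the opening and the grip force at its end, in the units of the state.
- manip.read_state(): the state, without advancing time (a new reading comes with each control period).
- eyes.camera(name): name is "scene" or "top" or "wrist"; returns a dict with "img" (420x560x3 uint8, blue, green, red), "z_map" (420x560 float32, mm along the optical axis (not along the pixel's ray), 0 where there is no reading), "fx", "fy", "cx", "cy" (pixels), "eye" and "orientation" of the camera in the world. Camera axes: x right, y down, z forward; pixel columns grow to the right and rows downward; lengths in mm; the calibration is good to about 2 mm. The wrist camera is an equidistant fisheye: a pixel r from the principal point sees the ray r / f radians off the axis. A picture is of the moment at which its call begins.
- ticket.sign_off(): hands the job in; it is judged then, once.
The state is a dict: "clock": time; "joints": joint angles; "qd": joint speeds; "effort": joint torques, N m; "eef_pos": TCP position; "eef_rot": TCP orientation; "wrist_force": force on the tool from outside, world axes, zero at the start; "moment": the same for the moment, N m; "finger_gap": finger opening in mm; "finger_force": force on a finger pad.
Only numpy, scipy, OpenCV 4.12 (cv2) and the standard library are available. Lean on these libraries where they do the work, as an engineer would, in place of code of your own. Each camera call takes 0.05 s, during which the arm holds its last target. There are 200 camera calls.

TASK

Free the fuse carrier of the bench power unit: swing the cam lever that locks it down through a full quarter turn to its stop, then pinch the carrier's two side catches fully together and lift the carrier straight out of its bay. Finish while still holding it by the pinched catches, upright and still, with its foot at least 4 cm above the top of the power unit; leave the lever open and the other things on the bench and on the unit where they are.

Things in the scene. Friction and masses are not known exactly. Their poses are not given: they have to be found in the camera images.
- power_unit: Grey bench power unit, a flat box fixed on the table, top face 60 mm up. Origin: on the table under the centre of the carrier's bay; the box runs -135 to +125 mm in its x, -110 to +110 mm in its y. Its black front panel (display, knobs) faces its -x. The bay is an opening 54 mm (x) by 52 mm (y) in the top face.
- lever_pivot (a point): Upright pivot axis of the cam lever, 65 mm from the bay's centre towards the unit's front (-x), 71 mm above the table. The lever's flat bar is 12 mm wide, 68 to 75 mm above the table (2 mm over the carrier's flange); its nose reaches 36 mm from the pivot, its handle end 56 mm the other way.
- cam_lever (a joint): Lever angle, rad, about its upright pivot, anticlockwise from above: 0 locked (starts at 0 to 0.25), 1.6 open at its stop. At 0 the steel bar lies along the unit's x, nose over the front end of the carrier's flange, handle towards the unit's front; opening swings the handle from the front (-x) round to the unit's -y side. Held by friction only (0.06 Nm, about 1.2 N at the peg); stays where left.
- lever_peg (a point): Middle of the upright round steel finger peg on the lever's handle end: 14 mm thick, 40 mm tall, from 75 to 115 mm above the table, 50 mm from the pivot. This point is 100 mm above the table and moves with the lever; its x axis points from the peg to the pivot, and z is up.
- carrier: Loose black plastic fuse carrier in the bay, about 0.17 to 0.31 kg. Origin: centre of its foot, 10 mm above the table when seated; axes then parallel to the unit's. From the foot up: insert 50 (x) by 49 (y) by 50 mm in the bay with 1.5 to 2 mm play, flange 80 by 32 by 6 mm lying on the unit's top, spine 44 by 19 mm up to 100 mm above the foot, a catch on either y side of the spine.
- carrier_grip (a point): Centre of the carrier's spine midway between the two catch tabs, 82 mm above the foot (92 mm above the table when seated): where to pinch, closing along the carrier's y.
- catch_left (a joint): Travel in m of the catch on the carrier's +y side: 0 = sprung out, its hook under the bay's rim; 0.008 = pressed fully in towards the spine (stop). Spring 2 N at rest, 7 N fully in. The carrier cannot be pulled out unless both catches are pressed in by more than about 5 mm.
- catch_right (a joint): The same for the catch on the carrier's -y side, pressed in towards +y.
- catch_left_pad (a point): Middle of the outer face of the left catch's grey ribbed tab: 28 mm wide (x), 7 mm thick, 36 mm tall, from 64 to 100 mm above the foot (74 to 110 mm above the table when seated). The two outer faces are 50 mm apart when sprung out, 34 mm when both are fully pressed.
- catch_right_pad (a point): Middle of the outer face of the right catch's tab, same sizes.
- multimeter: Bystander: grey hand multimeter lying on the table on the unit's +y side, 90 by 190 by 34 mm. Origin centre of underside.
- screwdriver: Bystander: black-handled screwdriver, 200 mm long, 26 mm thick, lying on the table on the unit's -y side. Origin under its middle.
- tape_roll: Bystander: black roll of tape lying flat on the table beyond the screwdriver on the unit's -y side, 68 mm across, 19 mm high. Origin centre of underside.
- flux_jar: Bystander: jar, 56 mm across, 55 mm high, near the tape roll (they may change places). Origin centre of underside.
- fuse_box: Bystander: cardboard box 30 by 45 by 16 mm on top of the unit behind the carrier. Origin centre of underside.
- nut_pot: Bystander: aluminium pot 28 mm across, 22 mm high, on top of the unit behind the carrier. Origin centre of underside.
- flask: Bystander: dark flask, 68 mm across, 190 mm tall, on the table beyond the multimeter. Origin centre of underside.
Things that resemble listed ones, but are neither listed nor needed, are in the scene too. What is shaped like the carrier but green is not meant.

How it is judged:
By the outcome, as a careful person would: the job done as asked, in the order asked, and still so for the second after the job is handed in, while the arm keeps its last pose, push and grip.
It also fails if it takes over 51 s, if anything falls off the work surface, if the arm or the gripper's body presses on something with over 40 N, if the wrist force passes 120 N, or if a joint passes its speed limit or range.

## Working session

There is one attempt and no reset: what is moved stays moved. The work goes in short steps, Python scripts to look and compute and a tool call to move; the robot and the scene stay as the last step left them, time stands still between calls to the robot, and variables do not carry over. Pictures are saved under pics/ and viewed, at most 10 in all, crops included, and the job is handed in when it is done.

Besides the shell and the picture viewer there is one more tool, called after ">>>" as name(argument=value, ...), one argument or row to a line, values as JSON. arm_command: Moves the arm, as the interface text tells. Its arguments: {"type":"object","properties":{"plan":{"type":"array"},"newtons":{"type":"number"}},"required":["plan"]}

```bash
mkdir -p pics; cat > h.py <<'E'
import numpy as np, cv2
from cell import manip, eyes, ticket
from scipy.spatial.transform import Rotation as R
def rot(o):
    o=np.array(o,float)
    return o if o.shape==(3,3) else (R.from_euler('xyz',o).as_matrix() if o.size==3 else R.from_quat(o).as_matrix())
def pts(c):
    z=c['z_map']; v,u=np.mgrid[:z.shape[0],:z.shape[1]]
    P=np.stack([(u-c['cx'])/c['fx']*z,(v-c['cy'])/c['fy']*z,z],-1)
    return P@rot(c['orientation']).T+np.array(c['eye'])
E
python3 - <<'E'
from h import *
s=manip.read_state(); print(s)
for n in ('top','scene'):
    c=eyes.camera(n); cv2.imwrite(f'pics/{n}0.png',c['img']); print(n,c['eye'],c['orientation'],c['fx'],c['cx'],c['cy'])
    np.save(n+'0.npy',pts(c))
E
```

```text
{'clock': 0.0, 'joints': array([-1.17161166e+00,  3.00488419e-01,  1.52160919e+00,  4.68105567e-06,
        1.32067208e+00, -6.66114267e-02]), 'qd': array([-0.00155863, -0.00094351,  0.00088061,  0.00122124, -0.00049053,
        0.0003329 ]), 'effort': array([-4.39662963e-04, -5.31802726e+01, -3.52736056e+01,  7.08753197e-02,
        2.43863388e-02, -8.89891680e-05]), 'eef_pos': array([ 246.91242467, -491.16179211,  204.86493598]), 'eef_rot': array([-3.14041853e+00, -8.28698805e-05,  4.65794879e-01]), 'wrist_force': array([0.74925791, 0.74634554, 0.36826499]), 'moment': array([ 0.0134895 , -0.02010308, -0.04591287]), 'finger_force': 0.0, 'finger_gap': 93.6948883251853}
top [ 472.36267995   82.89240248 1429.82128729] [-3.09485001  0.00782149 -1.5542532 ] 441.4260775816576 282.74479600132327 201.0342096767285
scene [1257.23422897  -70.24295197  979.39283326] [-2.46071364  0.01788618  1.33079929] 477.65751056498084 283.3110887928774 207.19859701447385
```

View pics/top0.png

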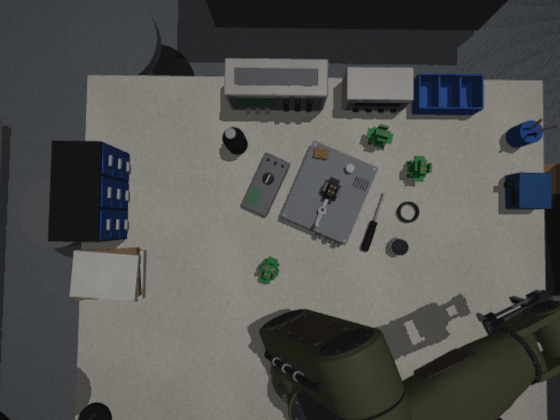

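View pics/scene0.png

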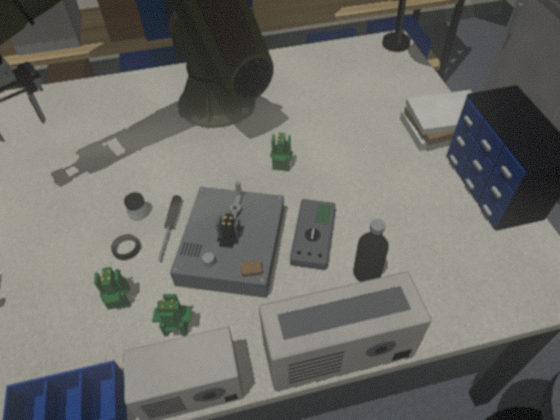

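The top view shows the unit around pixel (330,193), the carrier at (330,188), and the lever running to about (319,215). The scene view confirms that the peg, at (238,187), points towards the robot. I'll measure the unit pose next.

```bash
cat > m.py <<'E'
from h import *
P=np.load('top0.npy'); img=cv2.imread('pics/top0.png')
m=((P[...,2]>50)&(P[...,2]<68)).astype(np.uint8)
n,l,st,ce=cv2.connectedComponentsWithStats(m)
k=l[200,350]; Q=P[l==k][:,:2]; print(k,len(Q),np.median(P[l==k][:,2]))
r=cv2.minAreaRect(Q.astype(np.float32)); print(r)
print(cv2.boxPoints(r))
for lo,hi in ((80,95),(95,125)):
    mm=((P[...,2]>lo)&(P[...,2]<hi)); mm[:150]=0;mm[250:]=0;mm[:,:280]=0;mm[:,380:]=0
    v,u=np.nonzero(mm); print([(a,b,*np.round(P[b,a]).astype(int)) for a,b in zip(u,v)])
cv2.imwrite('pics/crop.png',cv2.resize(img[135:250,275:385],None,fx=5,fy=5,interpolation=cv2.INTER_CUBIC))
E
python3 m.py
```

```text
18 5340 58.389923498282656
((565.1163330078125, -48.44171142578125), (220.3484344482422, 263.2581787109375), 67.5963134765625)
[[ 401.43173   -100.13237  ]
 [ 644.8196    -200.46793  ]
 [ 728.8009       3.2489471]
 [ 485.4131     103.5845   ]]
[(np.int64(317), np.int64(151), np.int64(691), np.int64(-8), np.int64(81)), (np.int64(325), np.int64(151), np.int64(691), np.int64(-33), np.int64(83)), (np.int64(317), np.int64(154), np.int64(682), np.int64(-8), np.int64(80)), (np.int64(324), np.int64(155), np.int64(679), np.int64(-30), np.int64(81)), (np.int64(350), np.int64(164), np.int64(652), np.int64(-110), np.int64(82)), (np.int64(348), np.int64(165), np.int64(649), np.int64(-103), np.int64(84)), (np.int64(347), np.int64(166), np.int64(646), np.int64(-101), np.int64(80)), (np.int64(349), np.int64(166), np.int64(646), np.int64(-107), np.int64(82)), (np.int64(353), np.int64(166), np.int64(646), np.int64(-119), np.int64(80)), (np.int64(346), np.int64(167), np.int64(643), np.int64(-98), np.int64(81)), (np.int64(348), np.int64(167), np.int64(643), np.int64(-104), np.int64(83)), (np.int64(349),
[... 15339 characters left out ...]
p.int64(115)), (np.int64(316), np.int64(225), np.int64(464), np.int64(-6), np.int64(117)), (np.int64(317), np.int64(225), np.int64(464), np.int64(-9), np.int64(113)), (np.int64(318), np.int64(225), np.int64(464), np.int64(-12), np.int64(110)), (np.int64(315), np.int64(226), np.int64(461), np.int64(-3), np.int64(114)), (np.int64(316), np.int64(226), np.int64(461), np.int64(-6), np.int64(109)), (np.int64(317), np.int64(226), np.int64(461), np.int64(-9), np.int64(113)), (np.int64(318), np.int64(226), np.int64(461), np.int64(-12), np.int64(108)), (np.int64(316), np.int64(227), np.int64(458), np.int64(-6), np.int64(112)), (np.int64(317), np.int64(227), np.int64(458), np.int64(-9), np.int64(113))]
```

View pics/crop.png

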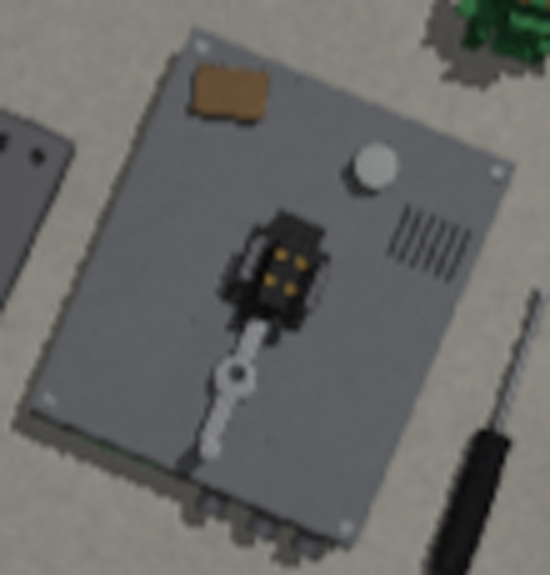

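The top crop shows the peg at crop (210,450), the pivot at (235,375) and the carrier centre at (283,272). That puts the unit yaw at about -0.391, the bay at (570,-50), the pivot at (510,-25), the peg at (464,-6) and the lever at about 0. Next I'll move above the peg.

>>> arm_command(
  plan=[
    [0,0,0,0,0.1714],
    [0,0,0,0,0.1714],
    [0,0,0,0,0.1714],
    [0,0,0,0,0.1714],
    [0,0,0,0,0.1714],
    [0,0.0016,-0.0531,0,0],
    [0,0.0016,-0.0531,0,0],
    [0,0.0016,-0.0531,0,0],
    [0,0.0016,-0.0531,0,0],
    [0,0.0016,-0.0531,0,0],
    [0,0.0016,-0.0531,0,0],
    [0,0.0016,-0.0531,0,0],
    [0,0.0016,-0.0531,0,0],
    [0,0.0016,-0.0531,0,0],
    [0,0.0016,-0.0531,0,0],
    [0,0,0,0,0],
    [0,0,0,0,0],
  ],
  newtons=15,
)

```text
clock: 2.22
eef_pos: [464.0, -7.0, 205.2]
eef_rot: [3.141, 0.001, -0.391]
wrist_force: [0.2, -0.7, 0.3]
finger_gap: 46.9
finger_force: 0.0
```

```bash
python3 - <<'E'
from h import *
s=manip.read_state(); print(s['clock'],s['eef_pos'],s['eef_rot'],s['finger_gap'],s['joints'])
c=eyes.camera('wrist'); cv2.imwrite('pics/w1.png',c['img']); print(c['eye'],c['orientation'],c['fx'],c['cx'],c['cy'])
np.savez('w1.npz',**{k:c[k] for k in c})
E
```

```text
2.225 [463.96803509  -6.95462292 205.17865995] [ 3.14118540e+00  5.86957981e-04 -3.90845193e-01] 46.868543455283756 [-9.38188947e-02  1.07780952e-01  1.75294127e+00 -2.27063882e-04
  1.28155089e+00  1.86788734e+00]
[531.64047522 -34.45332495 384.19084579] [ 2.88329098e+00 -4.58486434e-04 -1.96205344e+00] 325.19226210127806 282.617868362692 209.2145516047168
```

View pics/w1.png

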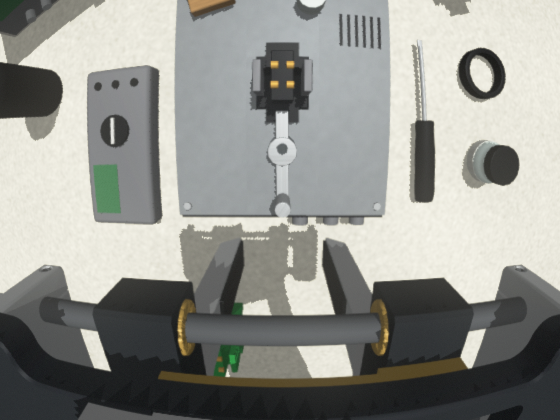

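The wrist view shows the lever along the unit's x axis, with the peg at (282,209), the pivot hub at (282,150) and the carrier at (284,75). I'll cast these pixels to points.

```bash
cat >> h.py <<'E'
def wray(c,u,v,h):
    x,y=u-c['cx'],v-c['cy']; r=np.hypot(x,y); t=r/c['fx']
    d=rot(c['orientation'])@np.array([x/r*np.sin(t),y/r*np.sin(t),np.cos(t)]); e=np.array(c['eye'])
    return e+d*(h-e[2])/d[2]
E
python3 - <<'E'
from h import *
c=dict(np.load('w1.npz'))
p={}
for n,u,v,h in (('pegtop',282,205,115),('pegbase',282,213,100),('pivot',282,150,78),('spineL',273,75,110),('spineR',299,75,110),('tabL',252,78,110),('tabR',313,77,110),('cornL',186,207,60),('cornR',378,208,60)):
    p[n]=wray(c,u,v,h); print(n,p[n].round(1))
cv2.imwrite('pics/w1c.png',cv2.resize(c['img'][30:230,220:350],None,fx=3,fy=3,interpolation=cv2.INTER_CUBIC))
E
```

```text
pegtop [469.5  -8.4 115. ]
pegbase [459.1  -4.1 100. ]
pivot [510.2 -25.1  78. ]
spineL [574.1 -43.5 110. ]
spineR [566.  -63.5 110. ]
tabL [578.7 -26.4 110. ]
tabR [560.1 -73.7 110. ]
cornL [493.7  91.9  60. ]
cornR [415. -96.  60.]
```

View pics/w1c.png

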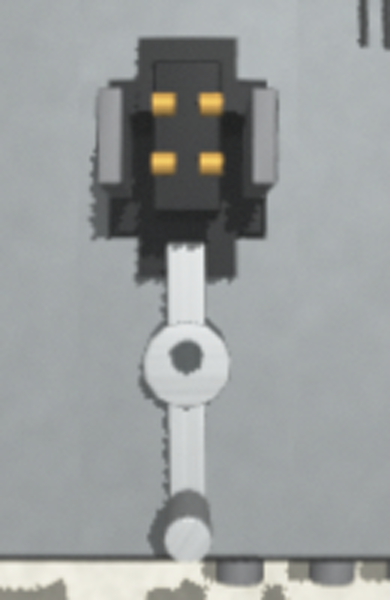

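The peg is confirmed at (464,-6), the pivot at (510,-25) and the carrier at (569.5,-50). Descend and grip the peg.

>>> arm_command(
  plan=[
    [0,0,-0.0007,0.04,0],
    [0,0,0,0.04,0],
    [0,0,0,0.04,0],
    [0,0,0,0,0],
    [-0.3,0,0,0,0],
    [-1,0,0,0,0],
    [-1,0,0,0,0],
    [-1,0,0,0,0],
    [-1,0,0,0,0],
  ],
  newtons=10,
)

```text
clock: 3.4
eef_pos: [464.7, -6.2, 86.0]
eef_rot: [3.141, -0.001, -0.391]
wrist_force: [-3.4, -3.4, 5.8]
finger_gap: 13.6
finger_force: 10.0
```

>>> arm_command(
  plan=[
    [-1,0.0006,0.008,0,-0.16],
    [-1,0.0006,0.008,0,-0.16],
    [-1,0.0006,0.008,0,-0.16],
    [-1,0.0006,0.008,0,-0.16],
    [-1,0.0006,0.008,0,-0.16],
    [-1,0.0006,0.008,0,-0.16],
    [-1,0.0006,0.008,0,-0.16],
    [-1,0.0006,0.008,0,-0.16],
    [-1,0.0006,0.008,0,-0.16],
    [-1,0,0,0,0],
    [-1,0,0,0,0],
  ],
)

```text
clock: 4.78
eef_pos: [485.7, -69.8, 86.0]
eef_rot: [3.14, 0.001, 1.049]
wrist_force: [-3.8, -10.1, 6.2]
finger_gap: 13.8
finger_force: 10.0
```

>>> arm_command(
  plan=[
    [-1,0.0003,0.004,0,-0.08],
    [-1,0.0003,0.004,0,-0.08],
    [-1,0,0.0015,0,-0.03],
    [-1,0,0,0,0],
    [-1,0,0,0,0],
  ],
)

```text
clock: 5.4
eef_pos: [494.4, -73.8, 86.0]
eef_rot: [3.141, 0.002, 1.239]
wrist_force: [-4.1, -11.8, 6.2]
finger_gap: 13.8
finger_force: 10.0
```

>>> arm_command(
  plan=[
    [-1,0,0.0015,0,-0.03],
    [-1,0,0.0015,0,-0.03],
    [-1,0,0,0,0],
    [-1,0,0,0,0],
  ],
)

```text
clock: 5.9
eef_pos: [495.1, -73.3, 85.4]
eef_rot: [-3.136, 0.001, 1.299]
wrist_force: [-16.4, -1.6, 11.7]
finger_gap: 13.7
finger_force: 10.0
```

```bash
python3 - <<'E'
from h import *
s=manip.read_state(); print(s['wrist_force'],s['moment'])
c=eyes.camera('wrist'); cv2.imwrite('pics/w2.png',c['img'])
np.savez('w2.npz',**{k:c[k] for k in c})
E
```

```text
[-16.41897706  -1.64729201  11.69433325] [-0.21913794  3.29200851  0.07447657]
```

View pics/w2.png

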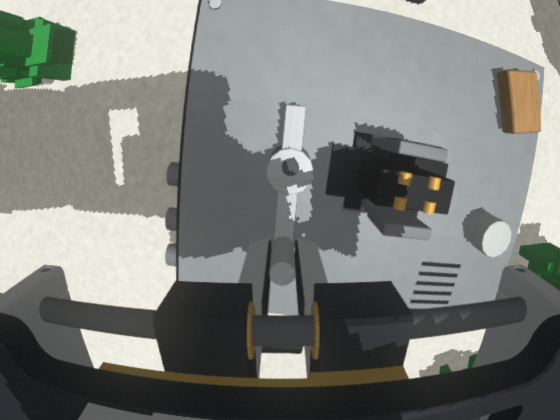

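The lever now lies across the unit (hub at (290,170), peg at (283,268)), and the rise to 16 N confirms it is against its stop. Release, lift and turn back.

>>> arm_command(
  plan=[
    [-0.1,0,0,0,0],
    [-0.1,0,0,0,0],
    [-0.1,0,0,-0.04,0],
    [-0.1,0,0,-0.04,0],
    [-0.1,0,0,-0.04,0],
    [0.6,0,0,0,0.169],
    [0.6,0,0,0,0.169],
    [0.6,0,0,0,0.169],
    [0.6,0,0,0,0.169],
    [0.6,0,0,0,0.169],
    [0.6,0,0,0,0.169],
    [0.6,0,0,0,0.169],
    [0.6,0,0,0,0.169],
    [0.6,0,0,0,0.169],
    [0.6,0,0,0,0.169],
    [0.6,0,0,0,0],
  ],
)

```text
clock: 7.95
eef_pos: [497.3, -73.3, 205.5]
eef_rot: [-3.141, -0.0, -0.39]
wrist_force: [1.0, 0.9, 0.5]
finger_gap: 75.0
finger_force: 0.0
```

```bash
python3 - <<'E'
from h import *
s=manip.read_state(); print(s['clock'],s['eef_pos'],s['eef_rot'],s['finger_gap'],s['joints'])
c=eyes.camera('wrist'); cv2.imwrite('pics/w3.png',c['img']); print(c['eye'])
np.savez('w3.npz',**{k:c[k] for k in c})
R_=rot(s['eef_rot']); print('to carrier in tool:',R_.T@(np.array([569.5,-50,75])-s['eef_pos']))
E
```

```text
7.95 [497.33280225 -73.29819213 205.47013188] [-3.14146461e+00 -2.08870279e-04 -3.90053392e-01] 74.97277419689766 [-2.19248655e-01  1.94278301e-01  1.65255276e+00  9.42500111e-05
  1.29453400e+00  1.74157535e+00]
[ 564.86059826 -100.80609364  384.53319325]
to carrier in tool: [ 57.86052417 -48.97222467 130.48849165]
```

View pics/w3.png

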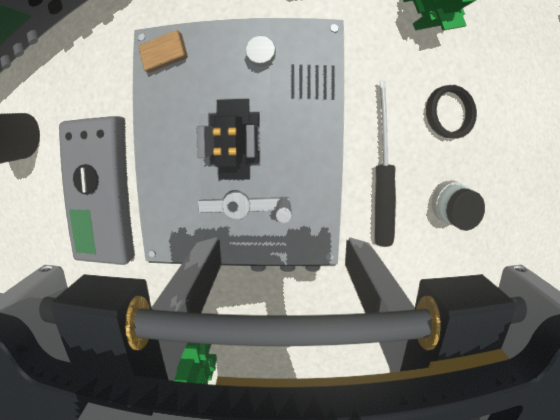

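The lever is open: hub at (235,206), peg at (283,214). The carrier's tabs run from about 197 to 257 at row 141. I'll cross-check the carrier centre and the lever angle.

```bash
python3 - <<'E'
from h import *
c=dict(np.load('w3.npz'))
a=wray(c,197,141,110);b=wray(c,257,141,110);m=(a+b)/2; print(a,b,m,np.linalg.norm(a-b))
p=wray(c,283.5,214,115);q=wray(c,235,206,76); d=(p-q)[:2]; print(p,q,np.hypot(*d),np.arctan2(d[1],d[0])%(2*np.pi)-np.pi+0.391)
cv2.imwrite('pics/w3c.png',cv2.resize(c['img'][85:235,170:310],None,fx=4,fy=4,interpolation=cv2.INTER_CUBIC))
E
```

```text
[581.96972332 -28.36802481 110.        ] [561.04864453 -75.93168179 110.        ] [571.50918393 -52.1498533  110.        ] 51.96145690043509
[495.00447683 -72.85480724 115.        ] [510.63051052 -27.70869809  76.        ] 47.77388512523336 1.6285810164094867
```

View pics/w3c.png

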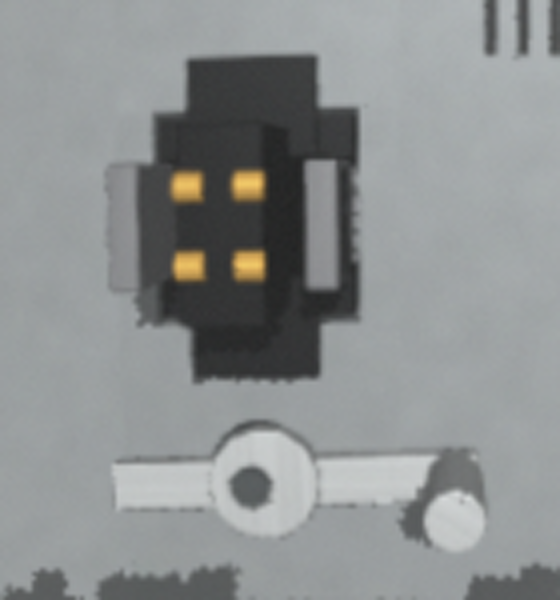

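>>> arm_command(
  plan=[
    [0.6,0.0295,-0.0245,0,0],
    [0.6,0.0295,-0.0245,0,0],
    [0.6,0,0,0.0325,0],
    [0.6,0,0,0.0325,0],
    [0.6,0,0,0.0325,0],
    [0.6,0,0,0.0325,0],
    [0.6,0,0,0,0],
    [0.2,0,0,0,0],
    [0,0,0,0,0],
    [-1,0,0,0,0],
    [-1,0,0,0,0],
    [-1,0,0,0,0],
    [-1,0,0,0,0],
    [-1,0,0,0,0],
  ],
  newtons=30,
)

```text
clock: 9.75
eef_pos: [571.0, -50.5, 76.5]
eef_rot: [-3.141, -0.002, -0.391]
wrist_force: [-1.2, 2.3, 6.3]
finger_gap: 31.2
finger_force: 30.0
```

>>> arm_command(
  plan=[
    [-1,0,0,-0.003,0],
    [-1,0,0,-0.004,0],
    [-1,0,0,-0.004,0],
    [-1,0,0,0,0],
  ],
)

```text
clock: 10.25
eef_pos: [570.6, -50.6, 86.8]
eef_rot: [-3.142, -0.0, -0.391]
wrist_force: [0.4, -0.7, -2.3]
finger_gap: 31.2
finger_force: 30.0
```

```bash
python3 - <<'E'
from h import *
c=eyes.camera('scene'); cv2.imwrite('pics/s2.png',cv2.resize(c['img'][150:310,150:350],None,fx=4,fy=3.75,interpolation=cv2.INTER_CUBIC))
E
```

```text
(no output)
```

View pics/s2.png

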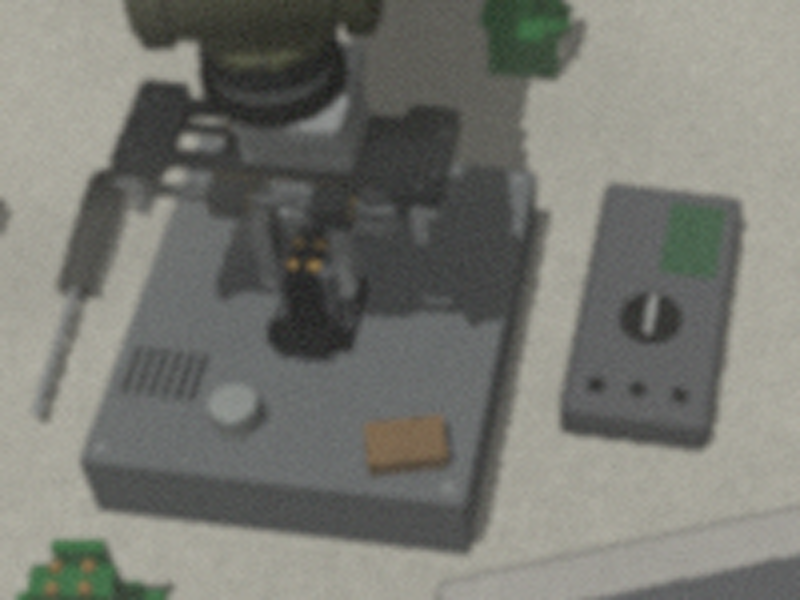

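The carrier at (315,310) is rising between the fingers with a load of only 2–3 N, so it is coming free. Continue lifting.

>>> arm_command(
  plan=[
    [-1,0,0,-0.01,0],
    [-1,0,0,-0.01,0],
    [-1,0,0,-0.01,0],
    [-1,0,0,-0.01,0],
    [-1,0,0,-0.01,0],
    [-1,0,0,-0.01,0],
    [-1,0,0,-0.01,0],
    [-1,0,0,-0.01,0],
    [-1,0,0,-0.01,0],
    [-1,0,0,-0.01,0],
    [-1,0,0,-0.005,0],
    [-1,0,0,0,0],
    [-1,0,0,0,0],
    [-1,0,0,0,0],
    [-1,0,0,0,0],
  ],
)

```text
clock: 12.18
eef_pos: [570.4, -50.6, 191.2]
eef_rot: [3.141, 0.0, -0.391]
wrist_force: [-0.6, 0.3, -1.6]
finger_gap: 31.5
finger_force: 30.0
```

```bash
python3 - <<'E'
from h import *
c=eyes.camera('scene'); cv2.imwrite('pics/s3.png',cv2.resize(c['img'][110:310,150:350],None,fx=4,fy=3,interpolation=cv2.INTER_CUBIC))
E
```

```text
(no output)
```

View pics/s3.png

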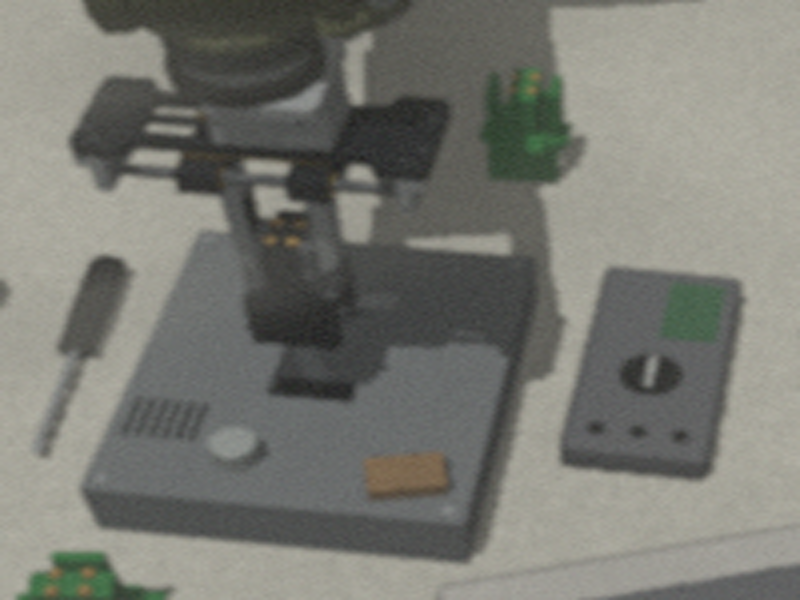

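The carrier is out and upright between the fingers at (295,290), with the empty bay below it at (312,385). Its foot is about 65 mm above the unit's top, the lever is still open and the bystanders have not moved. Handing in.

```bash
python3 -c "
from cell import ticket; print(ticket.sign_off())"
```

```text
the job is handed in; nothing more can be done
None
```

The job is handed in: the lever was swung to its stop and left open, and the carrier was lifted straight out, held still and upright by its pinched catches with its foot about 65 mm above the unit, at about 12 s of the 51 s; no verdict came back.

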